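# Open the cheese press with the red handwheel

### The job

The cheese in the press with the red handwheel has been pressed long enough. Unscrew that press: turn its red handwheel counterclockwise, seen from above, all the way to its stop (less than a quarter turn; the wheel and its screw rise as it turns), then let go and leave it open. Leave the blue handwheel of the other press as it is and do not knock the green cup.

Things in the scene. Friction and masses are not known exactly. Their poses are not given: they have to be found in the camera images.
- red_wheel (a joint): turn of the red handwheel in rad, growing counterclockwise seen from above: 0 screwed right down, 1.4 the upper stop (fully open); starts between 0 and 0.2. Wheel, stem and pressing foot climb 14 mm per rad (20 mm in all). Friction of 0.2 N m holds it where it is left; no spring.
- red_wheel_grip (a point): centre of the red handwheel, on the vertical screw axis, at mid height of the rim, 205 mm above the worktop when screwed down, 225 mm when open. Level ring of 56 mm outer diameter, rim an 11 mm round bar, four spokes; hub and nut reach 14 mm above this point. Grip it from above across the outside of the rim, in any direction. The press is fixed; its place and yaw vary, on the left or the right.
- blue_wheel_grip (a point): the same point on the blue handwheel of the second press, to be left alone. Both presses: wooden base 120 x 150 mm, white mould, two posts, level crossbar 32 x 150 mm with its top 150 mm above the worktop; on it round the stem a brass boss of 34 mm diameter up to 160 mm, and two nuts 62 mm from the axis up to 161 mm.
- cup_green: light green mug standing upside down on the worktop near the presses, 87 mm body, 118 mm over its handle, 64 mm high; origin at the centre of its underside, z up. To be left alone.

How it is judged:
At the end, for the whole second after the job is handed in: The red handwheel stands within 0.2 rad (about 11 degrees) of its upper stop (joint above 1.2 rad) and is at rest; the blue handwheel has risen or sunk less than 5 mm and the green cup has moved less than 30 mm (value of joint red_wheel above 1.2 rad and velocity of joint red_wheel below 0.1 rad/s and distance of blue_wheel_grip from where it was at the start of the episode below 0.005 m and distance of cup_green from where it was at the start of the episode below 0.03 m); the robot touches nothing.
It fails at once if the blue handwheel is turned (it rises or sinks by more than 5 mm) (distance of blue_wheel_grip from where it was at the start of the episode above 0.005 m).
It fails at once if the green cup is knocked away by more than 30 mm (distance of cup_green from where it was at the start of the episode above 0.03 m).
It also fails if it takes over 32 s, if anything falls off the work surface, if the arm or the gripper's body presses on something with over 40 N, if the wrist force passes 120 N, or if a joint passes its speed limit or range.

### The arm

A 7-joint arm with a two-finger parallel gripper is mounted at the origin on a cart in front of the work surface, level with it; the furniture and walls round the work are solid. World frame = base frame: x ahead of the robot, y to its left, z up, the work surface at z = 0. Lengths are in m, angles in rad, forces in N, time in s.
With the tool pointing down it reaches from about 0.4 to 0.9 m from the base axis. Payload 5.5 kg.
Tool frame: the origin (TCP) lies on the centre line of the jaws, within the pads' length; the fingertips stand ctrl.tips_ahead ahead of it and the grasp point (between the pads) lies 5 mm behind it (ctrl.tips_ahead is the distance from the TCP to the fingertips, in m); z points along the fingers, y is the direction in which the jaws open and shut (so a half turn about z gives the same grasp; the last joint's range is limited). The gripper opens to 92 mm and grips with 3 to 60 N. Pads are 19 mm wide; open, the fingers measure 130 mm over their backs; the gripper's body (75 mm by 190 mm) begins 47 mm behind the grasp point.
Start: joints at [0.263, 0.501, -0.427, 1.55, 0.221, 1.138, -0.21], TCP at [0.65, 0, 0.241] pointing down, gripper open.
Joint ranges: [-2.88, 2.88], [-0.31, 2.03], [-1.54, 1.56], [0.2, 2.42], [-1.41, 4.55], [0.19, 2.02], [-2.57, 2.57]. Speed limits (rad/s): [2.57, 2.57, 3.14, 3.14, 3.14, 3.14, 3.14].

### API

Orientations are given as a unit quaternion [w, x, y, z].
In Python, from rig import readout, vision, ctrl gives the robot as it stands.
- The arm moves only by the tool play_rows, never from a script. Its argument "commands" is a list of rows, each an object of numbers: "ax", "ay", "az": the turn, a rotation vector about the tool's x, y, z in units of 8 degrees (1.0 is 8 degrees); "dx", "dy", "dz": the shift along the tool's x, y, z in m; "gripper": the closure, from 0 (fully open) to 1 (shut). In form: [{"ax": .., "ay": .., "az": .., "dx": .., "dy": .., "dz": .., "gripper": ..}, ...]. A call has 1 to 8 rows; each row shifts and turns the pose as measured when the row begins, along the tool's axes as they then stand; what a row does not reach is not made up. A row lasts 1/10 s, in which the tool goes at most 50 mm and 8.59 degrees, less where a joint would pass 70% of its speed; a pose out of reach is approached as far as the arm can. A call is refused whole if a number of a shift passes 0.05 or a number of a turn 1, either way. A call with a gripper value outside its range is refused whole. The fingers move at their own pace and stop on an object; the grip force is fixed at half the most. Time passes only in rows, so rows that do not move let the fingers close. It gives the time, the measured TCP pose, the force and the opening at its end, in the units of the state.
- readout.read_state(): the state, without advancing time (a new reading comes with each control period).
- vision.get_image(name): name is "scene" or "side" or "wrist"; returns a dict with "frame" (480x640x3 uint8, red, green, blue), "fx", "fy", "cx", "cy" (pixels), "dist_coeffs" ([k1, k2, p1, p2, k3] as OpenCV has them; the pictures are not rectified), "pose" (4x4, takes a point from camera to world coordinates). Camera axes: x right, y down, z forward; pixel columns grow to the right and rows downward; lengths in m; the calibration is good to about 2 mm. A picture is of the moment at which its call begins. There is no depth.
- ctrl.finish_job(): hands the job in, once; it reports no verdict.
Trained networks look in a picture, given as the dict that the camera call returned (one of the last four; its "shot" number tells which), for a name from the list of things; names that differ only in an ending like _2 or _b are one class to them, and where a whole thing is asked for, a point or a joint stands for the part that bears it (a point fixed in the world has none). Each returns a list of dicts, best first, with "p" (0 to 1); they miss things now and then, are a little off and sometimes report something else, mostly with a low value. They report only what shows in the picture. A call takes as long as a camera call.
- vision.find_in(picture, label): "rect" ([left, top, right, bottom] in pixels, round what is visible of it).
- vision.masks_of(picture, label): "pixels" (480x640 bool, what is visible of it) and "rect" ([left, top, right, bottom] in pixels, round what is visible of it).
The state is a dict: "clock": time; "qpos": joint angles; "joint_vel": joint speeds; "effort": joint torques, N m; "tool_pos": TCP position; "eef_rot": TCP orientation; "force": force on the tool from outside, world axes, zero at the start; "moment": the same for the moment, N m; "width": finger opening in m.
Only numpy, scipy, OpenCV 4.12 (cv2) and the standard library are available. Lean on these libraries where they do the work, as an engineer would, in place of code of your own. Each camera call takes 0.05 s, during which the arm holds its last target. There are 200 camera calls.

## Working session

There is one attempt and no reset: what is moved stays moved. The work goes in short steps, Python scripts to look and compute and a tool call to move; the robot and the scene stay as the last step left them, time stands still between calls to the robot, and variables do not carry over. Pictures are saved under pics/ and viewed, about 8 in all and at most 12, crops included, and the job is handed in when it is done.

Besides the shell and the picture viewer there is one more tool, called in YAML: its name, and indented under it one key for each argument. play_rows: Moves the arm, as the interface text tells. Its arguments: {"type":"object","properties":{"commands":{"type":"array","items":{"type":"object","properties":{"ax":{"type":"number"},"ay":{"type":"number"},"az":{"type":"number"},"dx":{"type":"number"},"dy":{"type":"number"},"dz":{"type":"number"},"gripper":{"type":"number"}}}}},"required":["commands"]}

```bash
mkdir -p pics; cat > h.py <<'E'
import numpy as np, cv2
from rig import readout, vision, ctrl
def ray(im,u,v):
    K=np.array([[im['fx'],0,im['cx']],[0,im['fy'],im['cy']],[0,0,1.]])
    p=cv2.undistortPoints(np.array([[[u,v]]],float),K,np.array(im['dist_coeffs'],float))[0,0]
    T=np.array(im['pose']); return T[:3,3],T[:3,:3]@np.array([p[0],p[1],1])
def atz(im,u,v,z):
    o,d=ray(im,u,v); return o+d*(z-o[2])/d[2]
def proj(im,P):
    K=np.array([[im['fx'],0,im['cx']],[0,im['fy'],im['cy']],[0,0,1.]])
    T=np.linalg.inv(np.array(im['pose']))
    return cv2.projectPoints(np.atleast_2d(P).astype(float),cv2.Rodrigues(T[:3,:3])[0],T[:3,3],K,np.array(im['dist_coeffs'],float))[0][:,0]
E
python3 - <<'E'
from h import *
print(ctrl.tips_ahead, readout.read_state())
ims=[]
for n in ['scene','side','wrist']:
    im=vision.get_image(n); ims.append(im['frame'][:,:,::-1])
    print(n,np.array(im['pose'])[:3,3].round(2))
    for l in ['red_wheel','red_wheel_grip','blue_wheel_grip','cup_green']:
        for d in vision.masks_of(im,l)[:2]:
            r=d['rect']; m=np.argwhere(d['pixels']).mean(0)[::-1]
            print(l,round(d['p'],2),np.round(r),m.round(),atz(im,(r[0]+r[2])/2,(r[1]+r[3])/2,0.205 if 'wheel' in l else .03).round(3))
cv2.imwrite('pics/a.png',cv2.resize(np.vstack([np.hstack(ims[:2]),np.hstack([ims[2],ims[2]*0])]),(800,600)))
E
```

```text
0.014 {'clock': 0.0, 'qpos': array([ 0.26321588,  0.50184988, -0.42675765,  1.5514193 ,  0.22082218,
        1.13830425, -0.21030113]), 'joint_vel': array([ 0.000459  ,  0.00016243,  0.00141856,  0.00054254,  0.00094448,
       -0.00023044, -0.00020001]), 'effort': array([-1.62834690e-04, -5.66597199e+01, -5.81602022e+00, -2.79113513e+01,
       -6.85700797e-02,  3.08415934e-02,  1.78752666e-04]), 'tool_pos': array([ 6.49340978e-01, -8.39058778e-05,  2.39686872e-01]), 'eef_rot': array([-6.92027559e-04,  7.07102346e-01,  7.07110562e-01, -6.68007784e-04]), 'force': array([ 0.05691156,  0.62874121, -0.58774693]), 'moment': array([-0.03832154, -0.01066036, -0.00823683]), 'width': 0.09228452899362591}
scene [-0.46  0.63  0.75]
red_wheel 0.72 [209. 233. 236. 280.] [221. 245.] [0.415 0.271 0.205]
red_wheel_grip 0.85 [207. 232. 235. 283.] [221. 245.] [0.414 0.274 0.205]
blue_wheel_grip 0.55 [296. 200. 320. 242.] [309. 207.] [0.453 0.042 0.205]
cup_green 0.82 [398. 239. 436. 268.] [414. 252.] [ 0.424 -0.284  0.03 ]
side [0.06 1.25 0.77]
red_wheel 0.97 [280. 248. 305. 297.] [290. 261.] [0.444 0.308 0.205]
red_wheel_grip 0.58 [274. 248. 307. 297.] [290. 261.] [0.447 0.309 0.205]
blue_wheel_grip 0.71 [297. 199. 323. 226.] [309. 210.] [0.516 0.02  0.205]
cup_green 0.7 [358. 220. 386. 252.] [372. 236.] [ 0.433 -0.274  0.03 ]
wrist [0.65 0.08 0.38]
blue_wheel_grip 0.95 [ 50. 244. 174. 306.] [ 99. 272.] [0.536 0.006 0.205]
```

View pics/a.png

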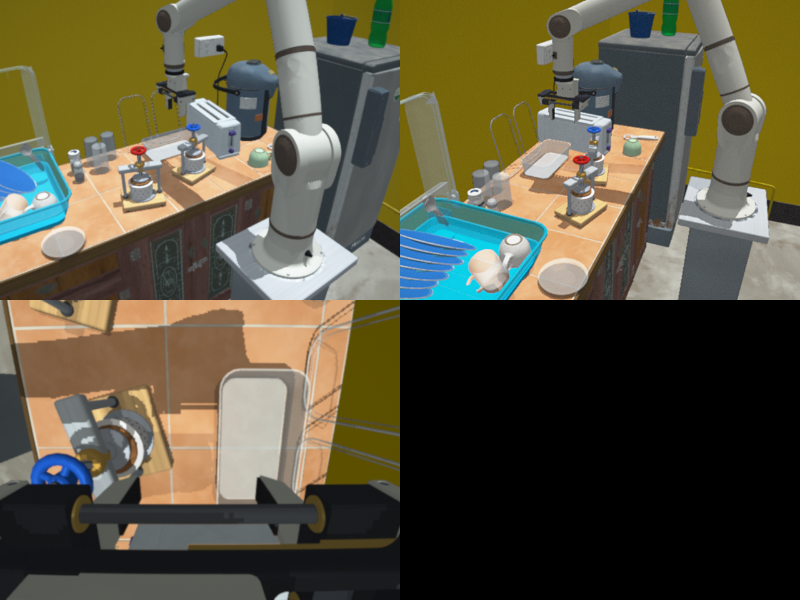

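The scene view shows the red wheel at about (221,245) and the blue one at (309,207), with the cup far off at (414,252). Both wheel masks include the stem, so I'll segment the rims by colour and triangulate.

```bash
python3 - <<'E'
from h import *
R={}
for n in ['scene','side']:
    im=vision.get_image(n); hsv=cv2.cvtColor(im['frame'],cv2.COLOR_RGB2HSV)
    for c,rc in (('red',(200,225,245,265) if n=='scene' else (265,240,315,275)),('blue',(290,190,330,218) if n=='scene' else (290,190,330,220))):
        h,s,v=[hsv[...,i].astype(int) for i in range(3)]
        m=((h<6)|(h>174)) if c=='red' else (abs(h-112)<12)
        m=m&(s>150)&(v>60); k=np.zeros_like(m); k[rc[1]:rc[3],rc[0]:rc[2]]=1; m&=k
        a=np.argwhere(m); lo,hi=a.min(0),a.max(0); cc=((lo+hi)/2)[::-1]
        print(n,c,lo,hi,len(a),atz(im,*cc,.207).round(4)); R[n,c]=ray(im,*cc)
for c in('red','blue'):
    A=np.zeros((3,3));b=np.zeros(3)
    for n in('scene','side'):
        o,d=R[n,c];d=d/np.linalg.norm(d);M=np.eye(3)-np.outer(d,d);A+=M;b+=M@o
    print(c,np.linalg.solve(A,b).round(4))
E
```

```text
scene red [234 209] [247 233] 259 [0.4744 0.2462 0.207 ]
scene blue [198 298] [209 319] 184 [ 0.5266 -0.0065  0.207 ]
side red [249 277] [262 303] 277 [0.4745 0.2466 0.207 ]
side blue [203 299] [212 320] 151 [ 0.5275 -0.0055  0.207 ]
red [0.4748 0.246  0.2067]
blue [ 0.5282 -0.0076  0.2061]
```

play_rows:
  commands:
    - {"dz": -0.03}
    - {"dz": -0.03}
    - {"dx": 0.035, "dy": -0.03}
    - {"dx": 0.035, "dy": -0.03}
    - {"dx": 0.035, "dy": -0.03}
    - {"dx": 0.035, "dy": -0.03}
    - {"dx": 0.035, "dy": -0.03}
    - {"dx": 0.035, "dy": -0.025}

```text
invalid input at $.commands[0]: expected keys ax, ay, az, dx, dy, dz, gripper
```

play_rows:
  commands:
    - {}
    - {}

```text
invalid input at $.commands[0]: expected keys ax, ay, az, dx, dy, dz, gripper
```

```bash
python3 - <<'E'
from h import *
s=readout.read_state(); print(s['clock'],s['qpos'].round(3),s['tool_pos'].round(4),s['eef_rot'].round(4))
im=vision.get_image('wrist'); f=im['frame'][:,:,::-1].copy()
for l in ['red_wheel_grip']:
    for d in vision.masks_of(im,l)[:2]:
        r=d['rect']; print(l,d['p'],r,atz(im,(r[0]+r[2])/2,(r[1]+r[3])/2,.206).round(4))
t=np.linspace(0,6.28,60); c=np.array([.4745,.2465,.206])
for q in proj(im,np.c_[c[0]+.028*np.cos(t),c[1]+.028*np.sin(t),0*t+c[2]]): cv2.circle(f,tuple(int(x) for x in q),1,(0,255,0),-1)
cv2.imwrite('pics/b.png',f)
E
```

```text
0.85 [ 0.263  0.501 -0.427  1.55   0.221  1.138 -0.21 ] [0.65   0.     0.2408] [0.     0.7071 0.7071 0.    ]
```

View pics/b.png

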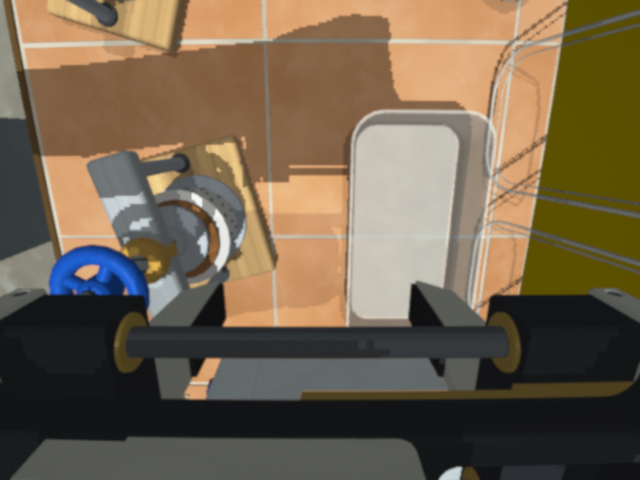

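The picture is unchanged (blue wheel at (98,285)), because the rows were refused: every key has to be given.

play_rows:
  commands:
    - {"ax": 0, "ay": 0, "az": 0, "dx": 0, "dy": 0, "dz": -0.03, "gripper": 0}
    - {"ax": 0, "ay": 0, "az": 0, "dx": 0, "dy": 0, "dz": -0.03, "gripper": 0}
    - {"ax": 0, "ay": 0, "az": 0, "dx": 0.035, "dy": -0.03, "dz": 0, "gripper": 0}
    - {"ax": 0, "ay": 0, "az": 0, "dx": 0.035, "dy": -0.03, "dz": 0, "gripper": 0}
    - {"ax": 0, "ay": 0, "az": 0, "dx": 0.035, "dy": -0.03, "dz": 0, "gripper": 0}
    - {"ax": 0, "ay": 0, "az": 0, "dx": 0.035, "dy": -0.03, "dz": 0, "gripper": 0}
    - {"ax": 0, "ay": 0, "az": 0, "dx": 0.035, "dy": -0.03, "dz": 0, "gripper": 0}
    - {"ax": 0, "ay": 0, "az": 0, "dx": 0.035, "dy": -0.025, "dz": 0, "gripper": 0}

```text
clock: 1.75
tool_pos: [0.4746, 0.2094, 0.3021]
eef_rot: [0.002, 0.713, 0.702, 0.0]
force: [0.3, 0.2, 0.4]
width: 0.0922
```

play_rows:
  commands:
    - {"ax": 0, "ay": 0, "az": 0, "dx": 0, "dy": 0, "dz": 0, "gripper": 0}
    - {"ax": 0, "ay": 0, "az": 0, "dx": 0, "dy": 0, "dz": 0, "gripper": 0}

```text
clock: 1.95
tool_pos: [0.4699, 0.2164, 0.3034]
eef_rot: [0.002, 0.708, 0.706, 0.002]
force: [0.2, -1.5, 0.0]
width: 0.0918
```

```bash
cat > look.py <<'E'
from h import *
import sys
s=readout.read_state(); print(s['clock'],s['qpos'].round(3),s['tool_pos'].round(4),s['eef_rot'].round(4),s['force'].round(1),s['width'])
im=vision.get_image('wrist'); f=im['frame'][:,:,::-1].copy()
for l in ['red_wheel_grip']:
    for d in vision.masks_of(im,l)[:2]:
        r=d['rect']; print(l,d['p'],r,atz(im,(r[0]+r[2])/2,(r[1]+r[3])/2,.206).round(4))
t=np.linspace(0,6.28,60); c=np.array([.4745,.2465,.206])
for q in proj(im,np.c_[c[0]+.028*np.cos(t),c[1]+.028*np.sin(t),0*t+c[2]]): cv2.circle(f,tuple(int(x) for x in q),1,(0,255,0),-1)
cv2.imwrite(sys.argv[1],f)
E
python3 look.py pics/c.png
```

```text
1.95 [ 0.021  0.21  -0.581  1.805  0.128  1.159 -0.603] [0.4699 0.2164 0.3034] [0.0015 0.7082 0.706  0.0016] [ 0.2 -1.5  0. ] 0.09181323561279403
red_wheel_grip 0.89 [287.0, 168.1, 363.3, 243.4] [0.4762 0.2494 0.206 ]
```

View pics/c.png

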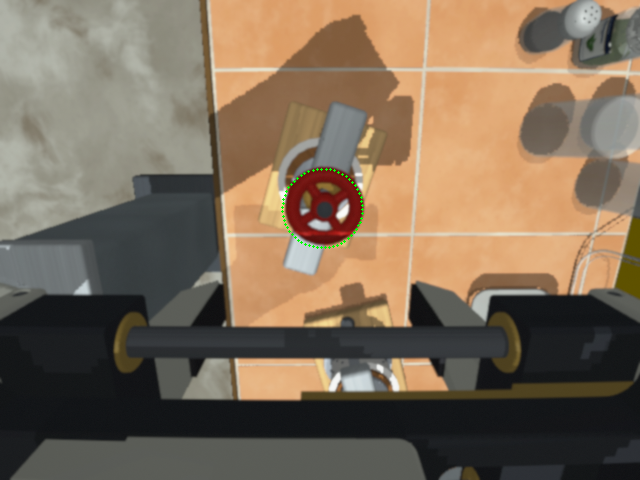

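The projected ring falls on the wheel at (324,207). I'll centre over it and turn the wrist back about 40° for turning room.

play_rows:
  commands:
    - {"ax": 0, "ay": 0, "az": 0, "dx": 0.031, "dy": 0.005, "dz": 0, "gripper": 0}
    - {"ax": 0, "ay": 0, "az": 1, "dx": 0, "dy": 0, "dz": 0, "gripper": 0}
    - {"ax": 0, "ay": 0, "az": 1, "dx": 0, "dy": 0, "dz": 0, "gripper": 0}
    - {"ax": 0, "ay": 0, "az": 1, "dx": 0, "dy": 0, "dz": 0, "gripper": 0}
    - {"ax": 0, "ay": 0, "az": 1, "dx": 0, "dy": 0, "dz": 0, "gripper": 0}
    - {"ax": 0, "ay": 0, "az": 1, "dx": 0, "dy": 0, "dz": 0, "gripper": 0}
    - {"ax": 0, "ay": 0, "az": 0, "dx": 0, "dy": 0, "dz": 0, "gripper": 0}
    - {"ax": 0, "ay": 0, "az": 0, "dx": 0, "dy": 0, "dz": 0, "gripper": 0}

```text
clock: 2.85
tool_pos: [0.4849, 0.2362, 0.301]
eef_rot: [0.001, 0.917, 0.4, 0.001]
force: [-0.4, 0.6, 0.4]
width: 0.0917
```

```bash
cat > st.py <<'E'
from h import *
from scipy.spatial.transform import Rotation as R
s=readout.read_state(); q=s['eef_rot']; M=R.from_quat([*q[1:],q[0]]).as_matrix()
print(s['clock'],s['qpos'].round(3),s['tool_pos'].round(4),s['force'].round(1),s['moment'].round(2),s['width'])
print('shift in tool axes to (.475,.2475,.202):',(M.T@(np.array([.475,.2475,.202])-s['tool_pos'])).round(4)); print('tool z',M[:,2].round(4),'yaw y',np.degrees(np.arctan2(M[1,1],M[0,1])).round(1))
print('tilt fix ax,ay units', (np.degrees(np.cross([0,0,1],M.T@[0,0,-1]))/8).round(3))
E
python3 st.py
```

```text
2.85 [-0.101  0.246 -0.478  1.758  0.125  1.167 -1.364] [0.4849 0.2362 0.301 ] [-0.4  0.6  0.4] [ 0.02  0.1  -0.01] 0.09167155874278703
shift in tool axes to (.475,.2475,.202): [ 0.0015 -0.0153  0.099 ]
tool z [ 0.0021 -0.0023 -1.    ] yaw y -42.9
tilt fix ax,ay units [ 0.022  0.002 -0.   ]
```

play_rows:
  commands:
    - {"ax": 0, "ay": 0, "az": 0, "dx": 0.0015, "dy": -0.015, "dz": 0, "gripper": 0}
    - {"ax": 0, "ay": 0, "az": 0, "dx": 0, "dy": 0, "dz": 0.02, "gripper": 0}
    - {"ax": 0, "ay": 0, "az": 0, "dx": 0, "dy": 0, "dz": 0.02, "gripper": 0}
    - {"ax": 0, "ay": 0, "az": 0, "dx": 0, "dy": 0, "dz": 0, "gripper": 0}
    - {"ax": 0, "ay": 0, "az": 0, "dx": 0, "dy": 0, "dz": 0, "gripper": 0}

```text
clock: 3.35
tool_pos: [0.4736, 0.2501, 0.261]
eef_rot: [0.001, 0.915, 0.404, 0.001]
force: [0.3, 0.6, 0.3]
width: 0.092
```

```bash
python3 st.py
```

```text
3.35 [-0.128  0.277 -0.486  1.817  0.147  1.081 -1.406] [0.4736 0.2501 0.261 ] [0.3 0.6 0.3] [0.03 0.09 0.05] 0.09197516741025408
shift in tool axes to (.475,.2475,.202): [-0.0011  0.0027  0.059 ]
tool z [ 2.6e-03 -1.0e-04 -1.0e+00] yaw y -42.3
tilt fix ax,ay units [ 0.015 -0.012  0.   ]
```

play_rows:
  commands:
    - {"ax": 0, "ay": 0, "az": 0, "dx": -0.001, "dy": 0.002, "dz": 0.02, "gripper": 0}
    - {"ax": 0, "ay": 0, "az": 0, "dx": 0, "dy": 0, "dz": 0.02, "gripper": 0}
    - {"ax": 0, "ay": 0, "az": 0, "dx": 0, "dy": 0, "dz": 0.018, "gripper": 0}
    - {"ax": 0, "ay": 0, "az": 0, "dx": 0, "dy": 0, "dz": 0, "gripper": 0}
    - {"ax": 0, "ay": 0, "az": 0, "dx": 0, "dy": 0, "dz": 0, "gripper": 0}

```text
clock: 3.85
tool_pos: [0.4769, 0.2516, 0.2077]
eef_rot: [0.0, 0.914, 0.406, 0.006]
force: [0.1, 0.5, 0.1]
width: 0.0918
```

```bash
python3 st.py
```

```text
3.85 [-0.144  0.339 -0.474  1.871  0.188  0.964 -1.435] [0.4769 0.2516 0.2077] [0.1 0.5 0.1] [-0.03  0.07  0.  ] 0.0917684623738887
shift in tool axes to (.475,.2475,.202): [-0.0044  0.0013  0.0056]
tool z [ 0.0102  0.0043 -0.9999] yaw y -42.1
tilt fix ax,ay units [ 0.033 -0.072  0.   ]
```

play_rows:
  commands:
    - {"ax": 0.03, "ay": -0.07, "az": 0, "dx": -0.004, "dy": 0.001, "dz": 0.005, "gripper": 0}
    - {"ax": 0, "ay": 0, "az": 0, "dx": 0, "dy": 0, "dz": 0, "gripper": 0}

```text
clock: 4.05
tool_pos: [0.4759, 0.2485, 0.2047]
eef_rot: [0.0, 0.914, 0.407, 0.001]
force: [-0.4, 0.5, 0.1]
width: 0.0916
```

```bash
python3 st.py
```

```text
4.05 [-0.141  0.343 -0.472  1.873  0.188  0.966 -1.43 ] [0.4759 0.2485 0.2047] [-0.4  0.5  0.1] [-0.04  0.04 -0.02] 0.09160344979215021
shift in tool axes to (.475,.2475,.202): [-0.0014 -0.      0.0027]
tool z [ 2.8e-03  7.0e-04 -1.0e+00] yaw y -42.0
tilt fix ax,ay units [ 0.011 -0.017  0.   ]
```

play_rows:
  commands:
    - {"ax": 0.01, "ay": -0.02, "az": 0, "dx": -0.001, "dy": 0, "dz": 0.003, "gripper": 0}
    - {"ax": 0, "ay": 0, "az": 0, "dx": 0, "dy": 0, "dz": 0, "gripper": 1}
    - {"ax": 0, "ay": 0, "az": 0, "dx": 0, "dy": 0, "dz": 0, "gripper": 1}
    - {"ax": 0, "ay": 0, "az": 0, "dx": 0, "dy": 0, "dz": 0, "gripper": 1}
    - {"ax": 0, "ay": 0, "az": 0, "dx": 0, "dy": 0, "dz": 0, "gripper": 1}
    - {"ax": 0, "ay": 0, "az": 0, "dx": 0, "dy": 0, "dz": 0, "gripper": 1}

```text
clock: 4.65
tool_pos: [0.4763, 0.2482, 0.2033]
eef_rot: [0.0, 0.914, 0.406, 0.001]
force: [-1.2, 1.1, 0.9]
width: 0.0567
```

```bash
python3 st.py
```

```text
4.65 [-0.141  0.345 -0.472  1.873  0.189  0.964 -1.431] [0.4763 0.2482 0.2033] [-1.2  1.1  0.9] [ 0.22  0.32 -0.03] 0.056679237182539234
shift in tool axes to (.475,.2475,.202): [-0.0014 -0.0005  0.0013]
tool z [ 2.4e-03  7.0e-04 -1.0e+00] yaw y -42.0
tilt fix ax,ay units [ 0.009 -0.015  0.   ]
```

Gripped at 56.7 mm. I'll start turning in small steps.

play_rows:
  commands:
    - {"ax": 0, "ay": 0, "az": -0.5, "dx": 0, "dy": 0, "dz": -0.001, "gripper": 1}
    - {"ax": 0, "ay": 0, "az": -0.5, "dx": 0, "dy": 0, "dz": -0.001, "gripper": 1}
    - {"ax": 0, "ay": 0, "az": -0.5, "dx": 0, "dy": 0, "dz": -0.001, "gripper": 1}
    - {"ax": 0, "ay": 0, "az": -0.5, "dx": 0, "dy": 0, "dz": -0.001, "gripper": 1}

```text
clock: 5.05
tool_pos: [0.4758, 0.2488, 0.2073]
eef_rot: [-0.0, 0.846, 0.533, 0.001]
force: [-0.6, 0.6, -0.8]
width: 0.0541
```

```bash
python3 st.py
```

```text
5.05 [-0.096  0.349 -0.528  1.868  0.209  0.977 -1.162] [0.4758 0.2488 0.2073] [-0.6  0.6 -0.8] [-0.02 -0.02 -0.3 ] 0.05414688142455342
shift in tool axes to (.475,.2475,.202): [-0.0015 -0.0002  0.0053]
tool z [ 0.0017  0.0015 -1.    ] yaw y -25.6
tilt fix ax,ay units [ 0.007 -0.015  0.   ]
```

play_rows:
  commands:
    - {"ax": 0, "ay": 0, "az": -0.6, "dx": 0, "dy": 0, "dz": -0.0012, "gripper": 1}
    - {"ax": 0, "ay": 0, "az": -0.6, "dx": 0, "dy": 0, "dz": -0.0012, "gripper": 1}
    - {"ax": 0, "ay": 0, "az": -0.6, "dx": 0, "dy": 0, "dz": -0.0012, "gripper": 1}
    - {"ax": 0, "ay": 0, "az": -0.6, "dx": 0, "dy": 0, "dz": -0.0012, "gripper": 1}
    - {"ax": 0, "ay": 0, "az": -0.6, "dx": 0, "dy": 0, "dz": -0.0012, "gripper": 1}
    - {"ax": 0, "ay": 0, "az": -0.6, "dx": 0, "dy": 0, "dz": -0.0012, "gripper": 1}

```text
clock: 5.65
tool_pos: [0.4756, 0.2489, 0.2145]
eef_rot: [-0.0, 0.681, 0.733, 0.001]
force: [-0.6, 0.3, 0.0]
width: 0.0541
```

```bash
python3 st.py
```

```text
5.65 [-0.012  0.359 -0.632  1.859  0.248  1.    -0.675] [0.4756 0.2489 0.2145] [-0.6  0.3  0. ] [ 0.07 -0.04 -0.27] 0.054077244827569294
shift in tool axes to (.475,.2475,.202): [-0.0013 -0.0007  0.0125]
tool z [ 9.0e-04  2.4e-03 -1.0e+00] yaw y 4.2
tilt fix ax,ay units [ 0.007 -0.017  0.   ]
```

play_rows:
  commands:
    - {"ax": 0, "ay": 0, "az": -0.6, "dx": 0, "dy": 0, "dz": -0.0012, "gripper": 1}
    - {"ax": 0, "ay": 0, "az": -0.6, "dx": 0, "dy": 0, "dz": -0.0012, "gripper": 1}
    - {"ax": 0, "ay": 0, "az": -0.6, "dx": 0, "dy": 0, "dz": -0.0012, "gripper": 1}
    - {"ax": 0, "ay": 0, "az": -0.6, "dx": 0, "dy": 0, "dz": -0.0012, "gripper": 1}

```text
clock: 6.05
tool_pos: [0.4754, 0.2489, 0.2194]
eef_rot: [-0.001, 0.544, 0.839, 0.001]
force: [0.3, 0.9, -0.3]
width: 0.0545
```

```bash
python3 st.py
```

```text
6.05 [ 0.044  0.369 -0.704  1.853  0.275  1.018 -0.352] [0.4754 0.2489 0.2194] [ 0.3  0.9 -0.3] [ 0.1  -0.05 -0.24] 0.0544576580352528
shift in tool axes to (.475,.2475,.202): [-0.0012 -0.0009  0.0174]
tool z [ 2.0e-04  3.2e-03 -1.0e+00] yaw y 24.1
tilt fix ax,ay units [ 0.011 -0.02   0.   ]
```

play_rows:
  commands:
    - {"ax": 0, "ay": 0, "az": -0.4, "dx": 0, "dy": 0, "dz": -0.0008, "gripper": 1}
    - {"ax": 0, "ay": 0, "az": -0.4, "dx": 0, "dy": 0, "dz": -0.0008, "gripper": 1}

```text
clock: 6.25
tool_pos: [0.4753, 0.2489, 0.221]
eef_rot: [-0.001, 0.495, 0.869, 0.002]
force: [-0.5, -0.0, 0.1]
width: 0.0543
```

```bash
python3 st.py
```

```text
6.25 [ 0.064  0.372 -0.728  1.851  0.284  1.024 -0.244] [0.4753 0.2489 0.221 ] [-0.5 -0.   0.1] [ 0.1  -0.05 -0.25] 0.054267854244373394
shift in tool axes to (.475,.2475,.202): [-0.0011 -0.001   0.019 ]
tool z [-1.0e-04  3.6e-03 -1.0e+00] yaw y 30.7
tilt fix ax,ay units [ 0.013 -0.023  0.   ]
```

Turned 72.7° (1.27 rad) with no stop felt yet.

play_rows:
  commands:
    - {"ax": 0, "ay": 0, "az": -0.4, "dx": 0, "dy": 0, "dz": -0.0008, "gripper": 1}
    - {"ax": 0, "ay": 0, "az": -0.4, "dx": 0, "dy": 0, "dz": -0.0006, "gripper": 1}

```text
clock: 6.45
tool_pos: [0.4755, 0.2482, 0.222]
eef_rot: [-0.001, 0.445, 0.896, 0.002]
force: [2.3, -1.5, -6.3]
width: 0.0544
```

```bash
python3 st.py
```

```text
6.45 [ 0.083  0.377 -0.752  1.849  0.294  1.029 -0.139] [0.4755 0.2482 0.222 ] [ 2.3 -1.5 -6.3] [-0.16 -0.78 -1.13] 0.05442558612078142
shift in tool axes to (.475,.2475,.202): [-0.0004 -0.0008  0.02  ]
tool z [-8.0e-04  3.7e-03 -1.0e+00] yaw y 37.2
tilt fix ax,ay units [ 0.012 -0.025  0.   ]
```

The stop is reached: the moment has jumped to -1.13 N m. I'll release and rise.

play_rows:
  commands:
    - {"ax": 0, "ay": 0, "az": 0, "dx": 0, "dy": 0, "dz": 0, "gripper": 0}
    - {"ax": 0, "ay": 0, "az": 0, "dx": 0, "dy": 0, "dz": 0, "gripper": 0}
    - {"ax": 0, "ay": 0, "az": 0, "dx": 0, "dy": 0, "dz": 0, "gripper": 0}
    - {"ax": 0, "ay": 0, "az": 0, "dx": 0, "dy": 0, "dz": 0, "gripper": 0}

```text
clock: 6.85
tool_pos: [0.4755, 0.2481, 0.2219]
eef_rot: [-0.001, 0.446, 0.895, 0.001]
force: [-1.0, 0.9, 0.3]
width: 0.0815
```

```bash
python3 st.py
```

```text
6.85 [ 0.083  0.377 -0.751  1.849  0.294  1.029 -0.141] [0.4755 0.2481 0.2219] [-1.   0.9  0.3] [ 0.06  0.   -0.03] 0.08150863448683456
shift in tool axes to (.475,.2475,.202): [-0.0002 -0.0008  0.0199]
tool z [-0.0011  0.0037 -1.    ] yaw y 37.0
tilt fix ax,ay units [ 0.01  -0.026  0.   ]
```

play_rows:
  commands:
    - {"ax": 0, "ay": 0, "az": 0, "dx": 0, "dy": 0, "dz": 0, "gripper": 0}
    - {"ax": 0, "ay": 0, "az": 0, "dx": 0, "dy": 0, "dz": -0.02, "gripper": 0}
    - {"ax": 0, "ay": 0, "az": 0, "dx": 0, "dy": 0, "dz": -0.03, "gripper": 0}
    - {"ax": 0, "ay": 0, "az": 0, "dx": 0, "dy": 0, "dz": -0.03, "gripper": 0}
    - {"ax": 0, "ay": 0, "az": 0, "dx": 0, "dy": 0, "dz": -0.03, "gripper": 0}
    - {"ax": 0, "ay": 0, "az": 0, "dx": 0, "dy": 0, "dz": 0, "gripper": 0}
    - {"ax": 0, "ay": 0, "az": 0, "dx": 0, "dy": 0, "dz": 0, "gripper": 0}
    - {"ax": 0, "ay": 0, "az": 0, "dx": 0, "dy": 0, "dz": 0, "gripper": 0}

```text
clock: 7.65
tool_pos: [0.4739, 0.2484, 0.3349]
eef_rot: [-0.002, 0.446, 0.895, 0.001]
force: [-0.2, -0.5, -0.6]
width: 0.0918
```

```bash
python3 - <<'E'
from h import *
s=readout.read_state(); print(s['clock'],s['tool_pos'],s['force'])
fs=[]
R={}
for n in ['scene','side']:
    im=vision.get_image(n); f=im['frame']; hsv=cv2.cvtColor(f,cv2.COLOR_RGB2HSV)
    x,y=(170,170) if n=='scene' else (240,170)
    fs.append(cv2.resize(f[y:y+130,x:x+170,::-1],(400,306)))
    for c,rc in (('red',(200,220,245,260) if n=='scene' else (265,232,315,268)),('blue',(290,190,330,218) if n=='scene' else (290,190,330,220))):
        h,sa,v=[hsv[...,i].astype(int) for i in range(3)]
        m=((h<6)|(h>174)) if c=='red' else (abs(h-112)<12)
        m=m&(sa>150)&(v>60); k=np.zeros_like(m); k[rc[1]:rc[3],rc[0]:rc[2]]=1; m&=k
        a=np.argwhere(m); lo,hi=a.min(0),a.max(0); cc=((lo+hi)/2)[::-1]; print(n,c,lo,hi); R[n,c]=ray(im,*cc)
    print(n,[np.round(d['rect']) for d in vision.find_in(im,'cup_green')[:1]])
for c in('red','blue'):
    A=np.zeros((3,3));b=np.zeros(3)
    for n in('scene','side'):
        o,d=R[n,c];d=d/np.linalg.norm(d);M=np.eye(3)-np.outer(d,d);A+=M;b+=M@o
    print(c,np.linalg.solve(A,b).round(4))
cv2.imwrite('pics/d.png',np.hstack(fs))
E
```

```text
7.65 [0.4739044  0.24844353 0.33490001] [-0.24910398 -0.48645304 -0.61162505]
scene red [226 208] [239 232]
scene blue [198 298] [209 319]
scene [array([394., 236., 433., 268.])]
side red [241 277] [254 302]
side blue [203 299] [212 320]
side [array([358., 220., 388., 252.])]
red [0.4758 0.2462 0.2251]
blue [ 0.5282 -0.0076  0.2061]
```

View pics/d.png

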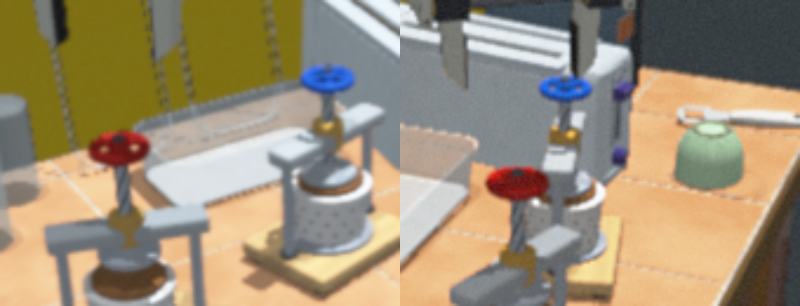

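The crops show the red wheel raised (left crop at (120,148)) and the gripper clear above it. Red triangulates to z = 0.225, fully open, and the blue wheel and cup are where they were.

```bash
python3 -c "
from rig import ctrl; print(ctrl.finish_job())"
```

```text
the job is handed in; nothing more can be done
None
```

The red press is open: I turned its handwheel counterclockwise to the stop, let go, raised the gripper clear and handed the job in at about 7.7 s of robot time.

- **Turn:** the gripper went round about 79° (1.38 rad), and the moment on it jumped from about 0.25 to 1.13 N m at the stop.
- **Red wheel height:** triangulation from two cameras gave 0.225 m, up from 0.207 m at the start. 0.225 m is the stated height when fully open.
- **Blue wheel and cup:** the blue wheel was at the same pixels in both pictures. The cup's detected box was within about 4 px of its first position, which is detector scatter.
- **Gripper:** it was about 11 cm above its release height, and the force reading was close to zero.

No check failed. The first two move calls were refused because every key has to be given in each row, and nothing moved in them. The finish call gives no verdict, so the result rests on these checks.

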